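# Rock a tight hard drive out of its dock

### The arm

A 7-joint arm with a two-finger parallel gripper is mounted at the origin on a cart in front of the work surface, level with it; the furniture and walls round the work are solid. World frame = base frame: x ahead of the robot, y to its left, z up, the work surface at z = 0. Lengths are in m, angles in rad, forces in N, time in s.
With the tool pointing down it reaches from about 0.425 to 0.825 m from the base axis. Payload 3.6 kg.
Tool frame: the origin (TCP) lies on the centre line of the jaws, within the pads' length; the fingertips stand 17 mm ahead of it and the grasp point (between the pads) lies 2 mm behind it; z points along the fingers, y is the line along which they close (so a half turn about z gives the same grasp; the last joint's range is limited). The gripper opens to 93 mm and grips with 3 to 60 N. Pads are 15 mm wide; open, the fingers measure 128 mm over their backs; the gripper's body (75 mm by 188 mm) begins 65 mm behind the grasp point.
Start: joints at [1.093, 0.615, -0.013, 1.423, 0.008, 1.103, -0.04], TCP at [0.283, -0.585, 0.236] pointing down, gripper open.
Joint ranges: [-3.12, 3.12], [-0.3, 2.06], [-1.34, 1.32], [0.26, 2.42], [-1.36, 4.5], [0.01, 1.98], [-2.84, 2.84]. Speed limits (rad/s): [2.79, 2.79, 3.14, 3.14, 3.14, 3.14, 3.14].

### API

Orientations are given as a rotation vector (axis times angle).
In Python, from plant import env, optics gives the robot as it stands.
- The arm moves only by the tool play_rows, never from a script. Its argument "rows" is a list of rows, each a list of 3 entries, a list of its own where there are three numbers: the gripper's target within -1 to 1 (fully open at 1, half-way at 0, shut at -1), then the shift along the tool's x, y, z in cm, then the turn, a rotation vector about the tool's x, y, z in degrees. A call has 1 to 12 rows; each row shifts and turns the commanded pose from where the row before left it, along the tool's axes as they then stand; what a row does not reach is not made up. A row lasts 1/12 s, in which the tool goes at most 41.7 mm and 7.16 degrees, less where a joint would pass 70% of its speed; a pose out of reach is approached as far as the arm can. A call with a gripper value outside its range is refused whole. The fingers move at their own pace and stop on an object; "force" is the grip in N (left out, the last holds). Time passes only in rows, so rows that do not move let the fingers close. It gives the time, the measured TCP pose, the force, the opening and the grip force at its end, in the units of the state.
- env.read_state(): the state, without advancing time (a new reading comes with each control period).
- optics.camera(name): name is "side" or "top"; returns the picture (400x640x3 uint8, red, green, blue); there is no depth.
- optics.camera_model(name): a dict with "K" (3x3 intrinsics, pixels), "R" (3x3) and "t" (3): a world point X has camera coordinates R X + t. Camera axes: x right, y down, z forward; pixel columns grow to the right and rows downward; lengths in m; the calibration is good to about 2 mm. A picture is of the moment at which its call begins. camera_model takes no time and is no camera call.
- env.close_job(): hands the job in; it is judged then, once.
The state is a dict: "t": time; "joint_pos": joint angles; "joint_vel": joint speeds; "effort": joint torques, N m; "tcp_pos": TCP position; "orientation": TCP orientation; "force": force on the tool from outside, world axes, zero at the start; "wrist_torque": the same for the moment, N m; "width": finger opening in m; "grip_force": force on a finger pad.
Only numpy, scipy, OpenCV 4.12 (cv2) and the standard library are available. Lean on these libraries where they do the work, as an engineer would, in place of code of your own. Each camera call takes 0.05 s, during which the arm holds its last target. There are 200 camera calls.

### The job

The hard drive standing in the black dock is gripped tightly by the dock's springs. Take it by its upper end and do not pull it straight up: rock it side to side along the slot while it is still in the dock, first so that its end on the robot's left rises about a centimetre while the right end stays seated, then the other way so that the right end rises above the left. Once it is free lift it just clear of the dock (about two centimetres above the rim, upright, over the slot) and finish still holding it there; leave the other things on the bench where they are.

Things in the scene. Friction and masses are not known exactly. Their poses are not given: they have to be found in the camera images.
- dock: Black desktop dock fixed to the bench, 84 x 150 x 70 mm (own x, y, z), with an open-topped slot along its own y, in which the drive stands. Origin: centre of its underside, on the bench. z up; own y along the slot to the robot's left; own x across the slot, away from the robot (yaw within 0.6 rad of the world axes). Slot floor 30 mm, rim 70 mm above the bench.
- dock_rim (a point): Middle of the slot's mouth, at the rim, 70 mm above the bench. The slot is 105 mm long at its floor; its end walls flare outwards to about 122 mm at the rim, so that the drive can tilt about 0.2 rad either way along the slot.
- dock_slot (a point): Middle of the slot floor, 30 mm above the bench. In the near wall, 40 mm left and right of here and 6 to 18 mm above this floor, two spring pads press the drive on the far wall with about 18 N each. Friction so holds each end of the drive with about 20 N until that end has risen some 18 mm; pulling both ends at once takes double.
- drive: Loose grey hard drive, 0.4 to 0.8 kg, standing on its short end: 147 mm tall, 102 wide along the slot, solid thickness 20 (26 with details). Own x up, y along the slot to the robot's left, z towards the robot. Origin at the back face, 102 mm above the bench when seated; solid from -72 to 75 mm in x, -51 to 51 in y, 2 to 22 in z. Grip across the thickness from above.
- drive_top (a point): Middle of the drive's upper end face (177 mm above the bench when seated)
- foot_left (a point): Lower corner of the drive at the robot's left, at half thickness: 30 mm above the bench when seated on the slot floor
- foot_right (a point): Lower corner of the drive at the robot's right, at half thickness: 30 mm above the bench when seated
- cutters: Bystander: loose cutting pliers with blue grips, 142 mm long, 86 wide, 13 high, lying flat before the dock; origin under their middle
- tape: Bystander: loose roll of black tape, 60 mm across, 19 mm high, beside the dock; origin under its middle
- screw_tub: Bystander: small open tub of screws, 71 x 105 x 41 mm, beside the dock; origin under its middle
- cooler: Bystander: loose finned metal heat sink, 90 x 66 x 34 mm, behind the dock; origin under its middle
Things that resemble listed ones, but are neither listed nor needed, are in the scene too. Leave any turquoise look-alike of the drive alone.

How it is judged:
By the outcome, as a careful person would: the job done as asked, in the order asked, and still so for the second after the job is handed in, while the arm keeps its last pose, push and grip.
It also fails if it takes over 35 s, if anything falls off the work surface, if the arm or the gripper's body presses on something with over 40 N, if the wrist force passes 120 N, or if a joint passes its speed limit or range.

## Working session

There is one attempt and no reset: what is moved stays moved. The work goes in short steps, Python scripts to look and compute and a tool call to move; the robot and the scene stay as the last step left them, time stands still between calls to the robot, and variables do not carry over. Pictures are saved under pics/ and viewed, at most 10 in all, crops included, and the job is handed in when it is done.

Besides the shell and the picture viewer there is one more tool, called after ">>>" as name([rows], argument=value, ...), one row to a line, values as JSON. play_rows: Moves the arm, as the interface text tells. Its arguments: {"type":"object","properties":{"rows":{"type":"array","items":{"type":"array"}},"force":{"type":"number"}},"required":["rows"]}

```bash
mkdir -p pics
python3 - <<'E'
from plant import env, optics
import cv2
for n in ("side","top"):
    cv2.imwrite(f"pics/{n}0.png",optics.camera(n)[:,:,::-1]); m=optics.camera_model(n); print(n,m["K"].round(1).tolist(),m["R"].round(4).tolist(),m["t"].round(4).tolist())
s=env.read_state();print({k:(v if not hasattr(v,'round') else v.round(3)) if not isinstance(v,list) else v for k,v in s.items()})
E
```

```text
side [[477.9, 0.0, 324.0], [0.0, 477.9, 197.6], [0.0, 0.0, 1.0]] [[-0.9262, -0.377, -0.0052], [-0.2416, 0.604, -0.7595], [0.2895, -0.7021, -0.6505]] [0.5583, 0.1775, 1.124]
top [[483.4, 0.0, 319.9], [0.0, 483.4, 204.6], [0.0, 0.0, 1.0]] [[0.0029, -1.0, -0.0047], [-0.9933, -0.0023, -0.1152], [0.1152, 0.005, -0.9933]] [0.0666, 0.6116, 1.5515]
{'t': 0.1, 'joint_pos': array([ 1.093,  0.616, -0.013,  1.425,  0.008,  1.103, -0.04 ]), 'joint_vel': array([ 0.002, -0.002, -0.   , -0.005, -0.001, -0.   ,  0.   ]), 'effort': array([ 2.0000e-03, -4.6004e+01,  2.1000e-01, -1.6624e+01, -6.1000e-02,
        1.7000e-02,  0.0000e+00]), 'tcp_pos': array([ 0.283, -0.584,  0.235]), 'orientation': array([-3.06e+00, -7.02e-01,  1.00e-03]), 'force': array([ 0.307, -0.168,  0.23 ]), 'wrist_torque': array([0.048, 0.017, 0.024]), 'grip_force': 0.0, 'width': 0.0928701815763574}
```

View pics/side0.png

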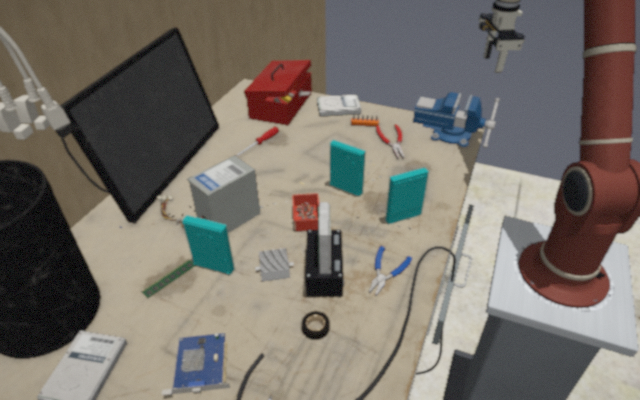

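View pics/top0.png

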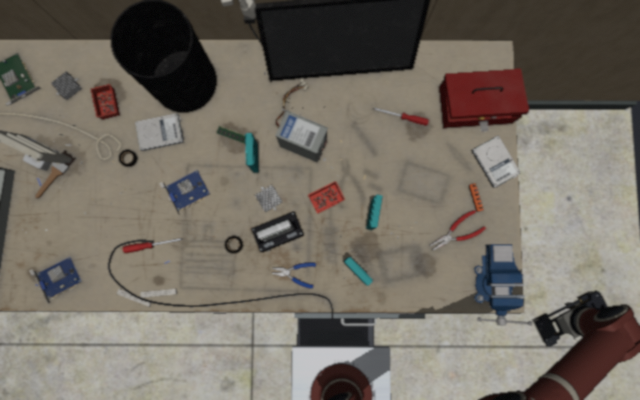

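The grey drive stands in the only black dock, at top (277,231) and side (324,235). The look-alikes are three turquoise drives at top (251,150), (375,212) and (357,269), and white drives lying flat at (158,132) and (495,160). Only the one in the dock fits the description. Next I'll measure it and confirm with an enlarged crop.

```bash
cat > h.py <<'E'
import numpy as np, cv2
from plant import env, optics
def ray(n,uv,z):
    m=optics.camera_model(n);R=np.array(m["R"]);t=np.array(m["t"])
    d=R.T@np.linalg.solve(np.array(m["K"]),[uv[0],uv[1],1]);c=-R.T@t
    return c+d*(z-c[2])/d[2]
def proj(n,X):
    m=optics.camera_model(n);p=np.array(m["K"])@(np.array(m["R"])@X+np.array(m["t"]));return p[:2]/p[2]
E
python3 - <<'E'
from h import *
t=cv2.imread("pics/top0.png");s=cv2.imread("pics/side0.png")
a=t[200:260,240:320];b=s[190:310,284:364]
g=a.astype(int);mn=g.max(2)
br=((mn>120)&(mn-g.min(2)<25)).astype(np.uint8)
dk=(mn<60).astype(np.uint8)
dk=cv2.morphologyEx(dk,cv2.MORPH_CLOSE,np.ones((11,11)))
for nm,m,z in(("drive",br,.177),("dock",dk,.07)):
    cs=cv2.findContours(m,0,1)[0];c=max(cs,key=cv2.contourArea)
    r=cv2.minAreaRect(c);box=cv2.boxPoints(r)+[240,200]
    P=np.array([ray("top",p,z) for p in box]);e=[P[1]-P[0],P[2]-P[1]]
    l=max(e,key=np.linalg.norm); print(nm,box.round(1).tolist(),P.mean(0).round(4),[np.linalg.norm(x).round(4) for x in e],"yaw",(np.degrees(np.arctan2(-l[0],l[1]))).round(1))
cv2.imwrite("pics/c0.png",np.hstack([cv2.resize(a,(480,360),interpolation=2),cv2.resize(b,(240,360),interpolation=2)]))
E
```

```text
drive [[240.0, 200.0], [317.0, 200.0], [317.0, 259.0], [240.0, 259.0]] [0.5207 0.1904 0.177 ] [np.float64(0.2306), np.float64(0.1754)] yaw -179.9
dock [[251.1, 228.2], [293.8, 211.1], [303.5, 235.2], [260.7, 252.3]] [0.5201 0.2038 0.07  ] [np.float64(0.147), np.float64(0.0835)] yaw -157.9
```

View pics/c0.png

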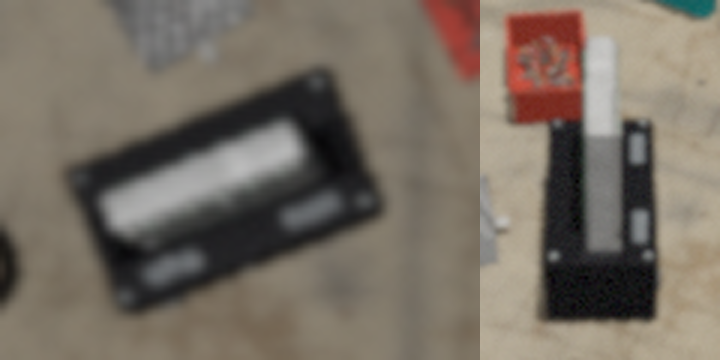

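The crop confirms it: a light-grey drive standing on end in the black dock, with its top face centred near top-view px (274,228) and its side-view px spanning about (318,197)-(326,212). Next: refine its pose from both views.

```bash
cat >> h.py <<'E'
from scipy.spatial.transform import Rotation as Ro
def go(pos,yaw_deg):
    "total tool-frame turn about z and shift (before / after the turn) to a tool-down pose with tool y along dock x"
    s=env.read_state();R=Ro.from_rotvec(s["orientation"])
    y=np.radians(yaw_deg)
    for sg in(1,-1):
        ty=sg*np.array([np.cos(y),np.sin(y),0]);tz=np.array([0,0,-1.]);T=Ro.from_matrix(np.c_[np.cross(ty,tz),ty,tz])
        print("turn",np.degrees((R.inv()*T).as_rotvec()).round(2),"shift cm after turn",(T.inv().apply(np.array(pos)-s["tcp_pos"])*100).round(2),"now",(R.inv().apply(np.array(pos)-s["tcp_pos"])*100).round(2),"j7",s["joint_pos"][6].round(2))
E
python3 - <<'E'
from h import *
def blob(f,n,box,th):
    a=cv2.imread(f);x0,y0,x1,y1=box
    a=cv2.resize(a[y0:y1,x0:x1],None,fx=4,fy=4,interpolation=cv2.INTER_CUBIC).min(2)
    cs=cv2.findContours((a>th).astype(np.uint8),0,1)[0]
    c=max(cs,key=cv2.contourArea).astype(np.float32)
    c=(c+.5)/4-.5+[x0,y0]
    b=cv2.boxPoints(cv2.minAreaRect(c.astype(np.float32)));P=np.array([ray(n,p,.177) for p in b])
    e=[P[1]-P[0],P[2]-P[1]];l=max(e,key=np.linalg.norm)
    print(n,th,b.round(1).tolist(),P.mean(0).round(4),[np.linalg.norm(x).round(3) for x in e],np.degrees(np.arctan(-l[0]/l[1])).round(1))
m=cv2.imread("pics/top0.png")[200:260,240:320].min(2);print(m[15:50:1,34])
m=cv2.imread("pics/side0.png")[190:310,284:364].min(2);print(m[10:90:2,41-1])
for th in(90,115,140):blob("pics/top0.png","top",(255,214,294,246),th)
for th in(170,180):blob("pics/side0.png","side",(316,200,332,240),th)
y=np.radians(22.1);print(np.array([.5201,.2038]))
go((.52,.2,.4),22.1)
E
```

```text
[108 106  96  75  49  35  31  32  36  59 103 142 159 163 167 168 162 141
 113  81  61  54  46  34  31  33  35  48  55  49  38  31  45  69  85]
[152 177 193 193 191 198 197 190 186 189 193 191 194 193 191 189 191 176
 132 129 124 118 115 120 119 122 123 121 118 118 121 121 121 119 123 117
 108  66  45  29]
top 90 [[255.5, 232.1999969482422], [287.8999938964844, 218.6999969482422], [291.5, 227.1999969482422], [259.1000061035156, 240.8000030517578]] [0.5195 0.2051 0.177 ] [np.float64(0.104), np.float64(0.028)] 23.0
top 115 [[256.1000061035156, 232.39999389648438], [287.70001220703125, 219.3000030517578], [290.6000061035156, 226.39999389648438], [259.0, 239.39999389648438]] [0.5204 0.2055 0.177 ] [np.float64(0.101), np.float64(0.023)] 22.7
top 140 [[256.70001220703125, 232.1999969482422], [287.6000061035156, 220.10000610351562], [289.8999938964844, 226.10000610351562], [259.1000061035156, 238.1999969482422]] [0.5211 0.2057 0.177 ] [np.float64(0.098), np.float64(0.019)] 21.6
side 170 [[319.3999938964844, 201.89999389648438], [328.3999938964844, 201.89999389648438], [328.3999938964844, 234.10000610351562], [319.3999938964844, 234.10000610351562]] [0.5184 0.2055 0.177 ] [np.float64(0.02), np.float64(0.1)] 21.8
side 180 [[319.8999938964844, 202.39999389648438], [327.6000061035156, 202.39999389648438], [327.6000061035156, 233.60000610351562], [319.8999938964844, 233.60000610351562]] [0.5186 0.2057 0.177 ] [np.float64(0.017), np.float64(0.097)] 21.8
[0.5201 0.2038]
turn [ -0.11  -0.09 -86.27] shift cm after turn [ 63.76  51.48 -16.54] now [ 55.52 -60.31 -16.41] j7 -0.04
turn [-9.000e-02  1.100e-01  9.373e+01] shift cm after turn [-63.76 -51.48 -16.54] now [ 55.52 -60.31 -16.41] j7 -0.04
```

>>> play_rows([
  [1, [0, 0, -3], [0, 0, 0]],
  [1, [0, 0, -3], [0, 0, 0]],
  [1, [0, 0, -3], [0, 0, 0]],
  [1, [0, 0, -3], [0, 0, 0]],
  [1, [3.8, -0.35, 0], [0, 0, -3.6]],
  [1, [3.8, -0.35, 0], [0, 0, -3.6]],
  [1, [3.8, -0.35, 0], [0, 0, -3.6]],
  [1, [3.8, -0.35, 0], [0, 0, -3.6]],
  [1, [3.8, -0.35, 0], [0, 0, -3.6]],
  [1, [3.8, -0.35, 0], [0, 0, -3.6]],
  [1, [3.8, -0.35, 0], [0, 0, -3.6]],
  [1, [3.8, -0.35, 0], [0, 0, -3.6]],
], force=60)

```text
t: 1.1
tcp_pos: [0.5026, -0.3747, 0.3548]
orientation: [-2.788, -1.445, 0.001]
force: [-0.9, -0.4, 0.4]
width: 0.0932
grip_force: 0.0
```

>>> play_rows([
  [1, [3.8, -0.35, 0], [0, 0, -3.6]],
  [1, [3.8, -0.35, 0], [0, 0, -3.6]],
  [1, [3.8, -0.35, 0], [0, 0, -3.6]],
  [1, [3.8, -0.35, 0], [0, 0, -3.6]],
  [1, [3.8, -0.35, 0], [0, 0, -3.6]],
  [1, [3.8, -0.35, 0], [0, 0, -3.6]],
  [1, [3.8, -0.35, 0], [0, 0, -3.6]],
  [1, [3.8, -0.35, 0], [0, 0, -3.6]],
  [1, [3.8, -0.35, 0], [0, 0, -3.6]],
  [1, [3.8, -0.35, 0], [0, 0, -3.6]],
  [1, [0, 0, 0], [0, 0, 0]],
  [1, [0, 0, 0], [0, 0, 0]],
])

```text
t: 2.1
tcp_pos: [0.5914, -0.0084, 0.3554]
orientation: [-2.201, -2.239, -0.0]
force: [-0.2, -1.0, -0.6]
width: 0.0931
grip_force: 0.0
```

```bash
python3 -c "
from h import *
go((.52,.205,.26),22.1)"
```

```text
turn [ -0.04  -0.08 -21.11] shift cm after turn [22.46  1.42  9.54] now [21.45 -6.76  9.58] j7 -0.16
turn [-1.1000e-01  6.0000e-02  1.5889e+02] shift cm after turn [-22.46  -1.42   9.54] now [21.45 -6.76  9.58] j7 -0.16
```

>>> play_rows([
  [1, [0, 0, 0], [0, 0, -7.04]],
  [1, [0, 0, 0], [0, 0, -7.04]],
  [1, [0, 0, 0], [0, 0, -7.03]],
  [1, [3.2, 0.2, 0.5], [0, 0, 0]],
  [1, [3.2, 0.2, 1.0], [0, 0, 0]],
  [1, [3.2, 0.2, 1.5], [0, 0, 0]],
  [1, [3.2, 0.2, 1.5], [0, 0, 0]],
  [1, [3.2, 0.2, 1.5], [0, 0, 0]],
  [1, [3.2, 0.2, 1.5], [0, 0, 0]],
  [1, [3.2, 0.2, 1.5], [0, 0, 0]],
  [1, [0, 0, 0], [0, 0, 0]],
  [1, [0, 0, 0], [0, 0, 0]],
])

```text
t: 3.1
tcp_pos: [0.5212, 0.2015, 0.2646]
orientation: [-1.759, -2.601, 0.004]
force: [0.4, -0.6, 0.5]
width: 0.0929
grip_force: 0.0
```

```bash
python3 -c "
from h import *
go((.52,.205,.147),22.1)
a=optics.camera('side')[150:310,244:404,::-1];b=optics.camera('top')[180:280,220:340,::-1]
cv2.imwrite('pics/c1.png',np.hstack([cv2.resize(a,(400,400)),cv2.resize(b,(400,400))]))"
```

```text
turn [-0.15  0.02 -0.25] shift cm after turn [ 0.37  0.02 11.76] now [ 0.37  0.05 11.76] j7 -0.27
turn [3.0000e-02 2.4000e-01 1.7975e+02] shift cm after turn [-0.37 -0.02 11.76] now [ 0.37  0.05 11.76] j7 -0.27
```

View pics/c1.png

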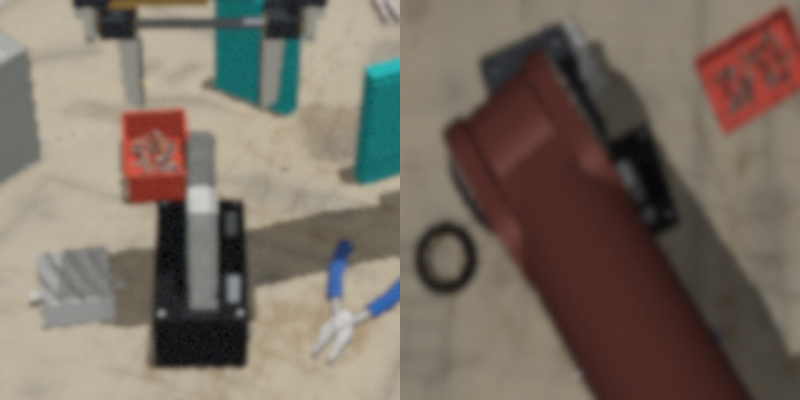

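The open fingers straddle the drive. In the left half of the crop they're at x≈132 and 270, and the drive is at 200. I'll descend and close.

>>> play_rows([
  [1, [0.15, 0, 2], [0, 0, -0.2]],
  [1, [0.2, 0, 2], [0, 0, 0]],
  [1, [0, 0, 2], [0, 0, 0]],
  [1, [0, 0, 2], [0, 0, 0]],
  [1, [0, 0, 1.8], [0, 0, 0]],
  [1, [0, 0, 1], [0, 0, 0]],
  [1, [0, 0, 0.9], [0, 0, 0]],
  [1, [0, 0, 0], [0, 0, 0]],
  [1, [0, 0, 0], [0, 0, 0]],
])

```text
t: 3.95
tcp_pos: [0.5214, 0.204, 0.1491]
orientation: [1.76, 2.602, 0.001]
force: [0.4, -0.6, -0.1]
width: 0.0928
grip_force: 0.0
```

>>> play_rows([
  [-1, [0, 0, 0], [0, 0, 0]],
  [-1, [0, 0, 0], [0, 0, 0]],
  [-1, [0, 0, 0], [0, 0, 0]],
  [-1, [0, 0, 0], [0, 0, 0]],
  [-1, [0, 0, 0], [0, 0, 0]],
  [-1, [0, 0, 0], [0, 0, 0]],
  [-1, [0, 0, 0], [0, 0, 0]],
  [-1, [0, 0, 0], [0, 0, 0]],
  [-1, [0, 0, 0], [0, 0, 0]],
], force=60)

```text
t: 4.7
tcp_pos: [0.5206, 0.2046, 0.1487]
orientation: [-1.758, -2.604, 0.0]
force: [-0.8, 0.4, -0.1]
width: 0.0375
grip_force: 0.0
```

>>> play_rows([
  [-1, [0, 0, 0], [0, 0, 0]],
  [-1, [0, 0, 0], [0, 0, 0]],
  [-1, [0, 0, 0], [0, 0, 0]],
  [-1, [0, 0, 0], [0, 0, 0]],
  [-1, [0, 0, 0], [0, 0, 0]],
  [-1, [0, 0, 0], [0, 0, 0]],
])

```text
t: 5.2
tcp_pos: [0.5213, 0.2049, 0.1487]
orientation: [1.757, 2.603, 0.002]
force: [1.3, 2.0, -2.1]
width: 0.0199
grip_force: 60.0
```

Run:
```python
from h import *
s=env.read_state();print(s["grip_force"],s["width"],s["force"].round(1),s["tcp_pos"])
R=Ro.from_rotvec(s["orientation"]).as_matrix();print(R.round(3))
# rigid arc about right foot (raise left): tool frame, TCP height above foot
def arc(th,side,h):  # side +1 raises left; returns tool x(left), z(down) shift in start tool frame, cm
    v=np.array([51*side,h]);c,q=np.cos(th*side),np.sin(th*side)
    w=np.array([c*v[0]-q*v[1],q*v[0]+c*v[1]])-v
    return (w/10).round(2)
for th in(.06,.12,.14):print(th,np.degrees(th).round(2),arc(th,1,118))
```

```text
59.98999893665314 0.019867372634426724 [ 1.3  2.  -2.1] [0.52134295 0.20490217 0.14874477]
[[-0.374  0.927  0.002]
 [ 0.927  0.374  0.001]
 [ 0.     0.002 -1.   ]]
0.06 3.44 [-0.72  0.28]
0.12 6.88 [-1.45  0.53]
0.14 8.02 [-1.7  0.6]
```

>>> play_rows([
  [-1, [-0.2, 0, -0.09], [0, 1, 0]],
  [-1, [-0.2, 0, -0.09], [0, 1, 0]],
  [-1, [-0.2, 0, -0.09], [0, 1, 0]],
  [-1, [0, 0, 0], [0, 0, 0]],
])

```text
t: 5.53
tcp_pos: [0.5232, 0.2003, 0.1506]
orientation: [-1.731, -2.565, -0.052]
force: [3.8, 3.6, -7.3]
width: 0.0199
grip_force: 60.0
```

>>> play_rows([
  [-1, [-0.2, 0, -0.09], [0, 1, 0]],
  [-1, [-0.2, 0, -0.09], [0, 1, 0]],
  [-1, [-0.2, 0, -0.09], [0, 1, 0]],
  [-1, [-0.2, 0, -0.09], [0, 1, 0]],
  [-1, [0, 0, 0], [0, 0, 0]],
  [-1, [0, 0, 0], [0, 0, 0]],
])

```text
t: 6.03
tcp_pos: [0.5263, 0.1925, 0.1533]
orientation: [-1.698, -2.517, -0.109]
force: [2.9, 4.2, -9.6]
width: 0.0199
grip_force: 60.0
```

```bash
cat >> h.py <<'E'
def look(f):
    a=optics.camera('side')[160:290,260:390,::-1]
    s=env.read_state();print(s["t"],s["tcp_pos"].round(4),s["force"].round(1),s["wrist_torque"].round(2),s["grip_force"].round(1))
    print("tool x axis up-tilt deg",np.degrees(np.arcsin(Ro.from_rotvec(s["orientation"]).as_matrix()[2,0])).round(2))
    cv2.imwrite(f,cv2.resize(a,(600,600),interpolation=2))
E
python3 -c "
from h import *
look('pics/c2.png')"
```

```text
Traceback (most recent call last):
  File "h.py", line 19, in look
    s=env.read_state();print(s["t"],s["tcp_pos"].round(4),s["force"].round(1),s["wrist_torque"].round(2),s["grip_force"].round(1))
                                                                                                         ^^^^^^^^^^^^^^^^^^^^^
AttributeError: 'float' object has no attribute 'round'
```

```bash
sed -i 's/s\["grip_force"\].round(1)/s["grip_force"]/' h.py
python3 -c "
from h import *
look('pics/c2.png')"
```

```text
6.1333 [0.5263 0.1925 0.1533] [ 3.6  3.8 -9.9] [ 0.78 -1.28  0.17] 60.01421928405762
tool x axis up-tilt deg 7.19
```

View pics/c2.png

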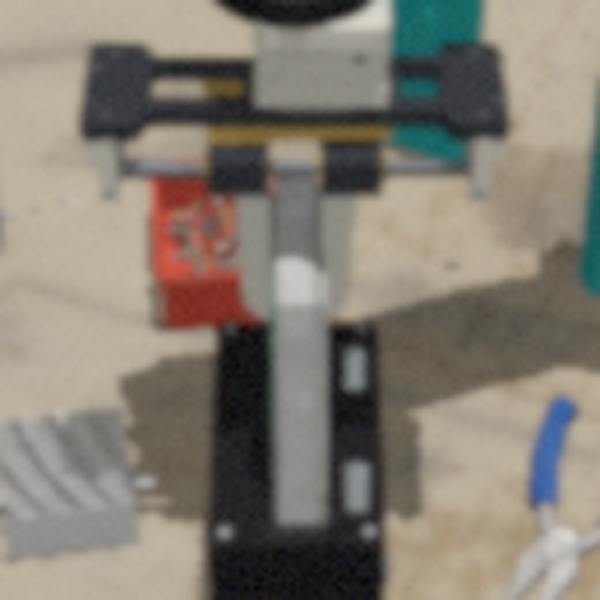

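Run:
```python
from h import *
y=np.radians(22.1);L=np.array([-np.sin(y),np.cos(y),0]);C=np.array([.520,.205,0])
tcp0=np.array([.5213,.2049,.1487]);tcp=np.array([.5263,.1925,.1533])
dl=(tcp-tcp0)@L*1000;dz=(tcp-tcp0)[2]*1000;print("dl dz",dl,dz)
a=cv2.imread("pics/c2.png").min(2);print("profile x=302:",[(r,int(a[r-3:r+4,295:310].mean())) for r in range(285,330,5)])
for d in(0,2,4,6,7.2,8.5):
    t=np.radians(d);w=np.array([51,175-146.7])  # left-top corner rel TCP, mm (grasp TCP 28.3 below top)
    f=np.array([[51,-118.7],[-51,-118.7]]);Rm=np.array([[np.cos(t),-np.sin(t)],[np.sin(t),np.cos(t)]])
    q=Rm@w+[dl,118.7+dz];F=(Rm@f.T).T+[dl,118.7+dz]
    p=proj("side",C+L*q[0]/1000+[0,0,.03+q[1]/1000]);print(d,"row",p.round(1),"crop y",((p[1]-160)*600/130).round(0),"feet L,R z",F.round(1).tolist())
print("seated",proj("side",C+L*.051+[0,0,.177]))
```

```text
dl dz -13.370076338507607 4.5999999999999925
profile x=302: [(285, 194), (290, 194), (295, 193), (300, 186), (305, 168), (310, 152), (315, 147), (320, 147), (325, 148)]
0 row [323.2 227.9] crop y 313.0 feet L,R z [[37.6, 4.6], [-64.4, 4.6]]
2 row [323.2 226.9] crop y 309.0 feet L,R z [[41.7, 6.5], [-60.2, 2.9]]
4 row [323.2 225.9] crop y 304.0 feet L,R z [[45.8, 8.4], [-56.0, 1.3]]
6 row [323.2 225. ] crop y 300.0 feet L,R z [[49.8, 10.6], [-51.7, -0.1]]
7.2 row [323.2 224.4] crop y 297.0 feet L,R z [[52.1, 11.9], [-49.1, -0.9]]
8.5 row [323.2 223.7] crop y 294.0 feet L,R z [[54.6, 13.4], [-46.3, -1.6]]
seated [323.2255319  234.05077752]
```

>>> play_rows([
  [-1, [-0.2, 0, -0.09], [0, 1, 0]],
  [-1, [0, 0, 0], [0, 0, 0]],
  [-1, [0, 0, 0], [0, 0, 0]],
  [-1, [0, 0, 0], [0, 0, 0]],
])

```text
t: 6.47
tcp_pos: [0.5271, 0.1906, 0.1539]
orientation: [-1.69, -2.505, -0.123]
force: [3.7, 3.5, -10.1]
width: 0.0196
grip_force: 60.0
```

>>> play_rows([
  [-1, [0.2, 0, -0.09], [0, -1, 0]],
  [-1, [0.2, 0, -0.09], [0, -1, 0]],
  [-1, [0.2, 0, -0.09], [0, -1, 0]],
  [-1, [0.2, 0, -0.09], [0, -1, 0]],
  [-1, [0.2, 0, -0.09], [0, -1, 0]],
  [-1, [0.2, 0, -0.09], [0, -1, 0]],
  [-1, [0.2, 0, -0.09], [0, -1, 0]],
  [-1, [0.2, 0, -0.09], [0, -1, 0]],
  [-1, [0, 0, 0], [0, 0, 0]],
])

```text
t: 7.22
tcp_pos: [0.5211, 0.2052, 0.1604]
orientation: [-1.754, -2.605, -0.004]
force: [5.0, 4.9, -18.7]
width: 0.0198
grip_force: 60.0
```

>>> play_rows([
  [-1, [0.2, 0, -0.09], [0, -1, 0]],
  [-1, [0.2, 0, -0.09], [0, -1, 0]],
  [-1, [0.2, 0, -0.09], [0, -1, 0]],
  [-1, [0.2, 0, -0.09], [0, -1, 0]],
  [-1, [0.2, 0, -0.09], [0, -1, 0]],
  [-1, [0.2, 0, -0.09], [0, -1, 0]],
  [-1, [0.2, 0, -0.09], [0, -1, 0]],
  [-1, [0, 0, 0], [0, 0, 0]],
  [-1, [0, 0, 0], [0, 0, 0]],
])

```text
t: 7.97
tcp_pos: [0.5157, 0.218, 0.1666]
orientation: [1.702, 2.521, -0.1]
force: [3.7, 3.4, -14.5]
width: 0.0196
grip_force: 60.0
```

```bash
python3 -c "
from h import *
look('pics/c3.png')"
```

```text
8.0167 [0.5157 0.218  0.1666] [  3.7   4.2 -14.5] [ 1.31 -1.6   0.13] 59.98695909976959
tool x axis up-tilt deg -6.78
```

View pics/c3.png

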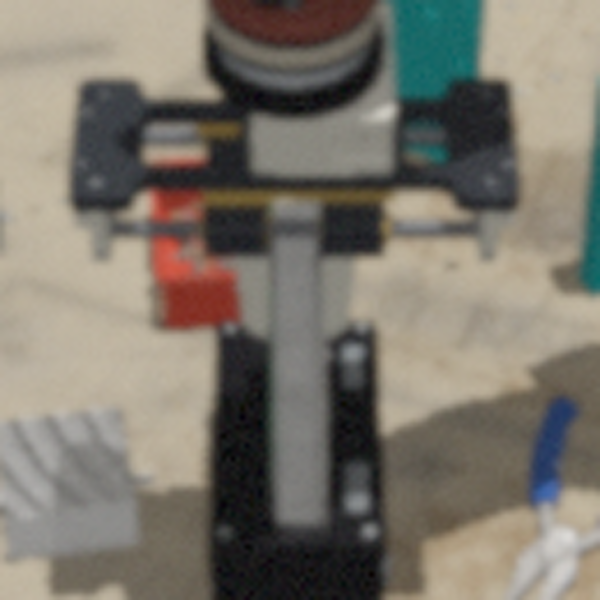

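```bash
cat >> h.py <<'E'
def pred(tcp,tilts,th0=0):
    y=np.radians(22.1);L=np.array([-np.sin(y),np.cos(y),0]);C=np.array([.520,.205,0]);tcp0=np.array([.5213,.2049,.1487])
    dl=(tcp-tcp0)@L*1000;dz=(tcp-tcp0)[2]*1000
    for d in tilts:
        t=np.radians(d);Rm=np.array([[np.cos(t),-np.sin(t)],[np.sin(t),np.cos(t)]])
        A=(Rm@np.array([[51,28.3],[-51,28.3],[51,-118.7],[-51,-118.7]]).T).T+[dl,118.7+dz]
        P=[proj("side",C+L*a[0]/1000+[0,0,.03+a[1]/1000]) for a in A]
        print(d,"topL/topR crop",[((p-[260,160])*600/130).round(0).tolist() for p in P[:2]],"feet L,R",A[2:].round(1).tolist())
E
python3 - <<'E'
from h import *
pred(env.read_state()["tcp_pos"],(2,0,-2,-4,-6,-7,-8))
a=cv2.imread("pics/c3.png")
for r in range(180,400,6):print(r,a[r-3:r+4,290:306].mean((0,1)).round(0).astype(int).tolist(),end=" ")
b=a[170:360,230:370];b=cv2.convertScaleAbs(b,alpha=1.8,beta=-90)
cv2.imwrite("pics/c4.png",cv2.resize(b,(560,590),interpolation=2)[:,:])
E
```

```text
2 topL/topR crop [[291.0, 331.0], [292.0, 183.0]] feet L,R [[69.4, 19.8], [-32.6, 16.2]]
0 topL/topR crop [[291.0, 336.0], [292.0, 182.0]] feet L,R [[65.3, 17.9], [-36.7, 17.9]]
-2 topL/topR crop [[292.0, 340.0], [292.0, 180.0]] feet L,R [[61.1, 16.2], [-40.8, 19.8]]
-4 topL/topR crop [[292.0, 345.0], [292.0, 179.0]] feet L,R [[56.9, 14.6], [-44.9, 21.8]]
-6 topL/topR crop [[292.0, 349.0], [292.0, 178.0]] feet L,R [[52.6, 13.2], [-48.9, 23.9]]
-7 topL/topR crop [[292.0, 351.0], [292.0, 177.0]] feet L,R [[50.4, 12.6], [-50.8, 25.0]]
-8 topL/topR crop [[292.0, 353.0], [292.0, 177.0]] feet L,R [[48.2, 12.0], [-52.8, 26.2]]
180 [65, 68, 68] 186 [44, 51, 56] 192 [54, 79, 92] 198 [88, 111, 123] 204 [115, 126, 131] 210 [123, 126, 127] 216 [112, 113, 114] 222 [89, 88, 88] 228 [78, 76, 75] 234 [90, 88, 89] 240 [110, 111, 111] 246 [120, 122, 122] 252 [121, 123, 124] 258 [121, 123, 124] 264 [122, 124, 124] 270 [124, 126, 126] 276 [125, 127, 128] 282 [126, 128, 129] 288 [124, 126, 127] 294 [125, 127, 127] 300 [126, 129, 129] 306 [127, 129, 129] 312 [126, 128, 129] 318 [124, 127, 129] 324 [125, 127, 127] 330 [123, 125, 126] 336 [123, 126, 127] 342 [124, 126, 126] 348 [126, 129, 129] 354 [128, 131, 131] 360 [128, 130, 130] 366 [128, 129, 131] 372 [128, 131, 132] 378 [128, 130, 130] 384 [123, 125, 125] 390 [119, 122, 123] 396 [118, 120, 121]
```

View pics/c4.png

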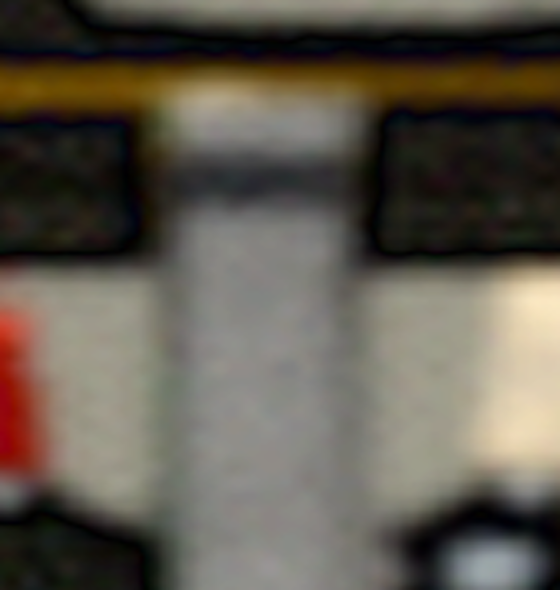

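>>> play_rows([
  [-1, [0.2, 0, -0.09], [0, -1, 0]],
  [-1, [0.2, 0, -0.09], [0, -1, 0]],
  [-1, [0, 0, 0], [0, 0, 0]],
  [-1, [0, 0, 0], [0, 0, 0]],
  [-1, [0, 0, 0], [0, 0, 0]],
])

```text
t: 8.43
tcp_pos: [0.5142, 0.2218, 0.1684]
orientation: [1.685, 2.496, -0.129]
force: [4.2, 3.6, -14.2]
width: 0.0202
grip_force: 60.0
```

>>> play_rows([
  [-1, [-0.2, 0, -0.09], [0, 1, 0]],
  [-1, [-0.2, 0, -0.09], [0, 1, 0]],
  [-1, [-0.2, 0, -0.09], [0, 1, 0]],
  [-1, [-0.2, 0, -0.09], [0, 1, 0]],
  [-1, [-0.2, 0, -0.09], [0, 1, 0]],
  [-1, [-0.2, 0, -0.09], [0, 1, 0]],
  [-1, [-0.2, 0, -0.09], [0, 1, 0]],
  [-1, [-0.2, 0, -0.09], [0, 1, 0]],
  [-1, [-0.2, 0, -0.09], [0, 0.8, 0]],
  [-1, [0, 0, 0], [0, 0, 0]],
  [-1, [0, 0, 0], [0, 0, 0]],
])

```text
t: 9.35
tcp_pos: [0.5206, 0.2042, 0.1798]
orientation: [1.758, 2.6, -0.003]
force: [-0.7, 0.9, -3.6]
width: 0.0199
grip_force: 60.0
```

Run:
```python
from h import *
look('pics/c5.png');pred(env.read_state()["tcp_pos"],(3,1,0,-1,-3))
a=cv2.imread("pics/c5.png")
for r in range(180,400,6):print(r,int(a[r-3:r+4,290:306].mean()),end=" ")
y=np.radians(22.1);L=np.array([-np.sin(y),np.cos(y),0]);X=np.array([np.cos(y),np.sin(y),0]);print((env.read_state()["tcp_pos"]-[.5213,.2049,.1487])@np.c_[L,X])
```

```text
9.4 [0.5204 0.2048 0.1798] [-0.6 -0.4 -4.4] [-0.01 -0.06  0.01] 59.99184787273407
tool x axis up-tilt deg -0.18
3 topL/topR crop [[291.0, 284.0], [292.0, 143.0]] feet L,R [[57.4, 33.9], [-44.4, 28.6]]
1 topL/topR crop [[291.0, 289.0], [292.0, 142.0]] feet L,R [[53.4, 32.0], [-48.6, 30.2]]
0 topL/topR crop [[291.0, 291.0], [292.0, 141.0]] feet L,R [[51.3, 31.1], [-50.7, 31.1]]
-1 topL/topR crop [[291.0, 294.0], [292.0, 140.0]] feet L,R [[49.2, 30.2], [-52.8, 32.0]]
-3 topL/topR crop [[291.0, 298.0], [292.0, 139.0]] feet L,R [[45.0, 28.6], [-56.8, 33.9]]
180 124 186 128 192 125 198 121 204 118 210 117 216 117 222 120 228 121 234 121 240 121 246 122 252 124 258 145 264 182 270 199 276 201 282 201 288 197 294 178 300 148 306 134 312 134 318 134 324 131 330 128 336 124 342 123 348 124 354 125 360 126 366 127 372 129 378 130 384 131 390 130 396 128 [ 0.00029829 -0.00086948]
```

The drive is free: only its weight, about 4.4 N, is left on the wrist, and it's upright. Now lifting it just clear of the dock.

>>> play_rows([
  [-1, [0, 0, -0.5], [0, 0, 0]],
  [-1, [0, 0, -0.6], [0, 0.2, 0]],
  [-1, [0, 0, -0.6], [0, 0, 0]],
  [-1, [0, 0, -0.6], [0, 0, 0]],
  [-1, [0, 0, -0.5], [0, 0, 0]],
  [-1, [0, 0, -0.1], [0, 0, 0]],
  [-1, [0, 0, 0], [0, 0, 0]],
  [-1, [0, 0, 0], [0, 0, 0]],
  [-1, [0, 0, 0], [0, 0, 0]],
])

```text
t: 10.15
tcp_pos: [0.5203, 0.2047, 0.2084]
orientation: [-1.758, -2.603, 0.001]
force: [-0.1, 0.5, -4.4]
width: 0.0195
grip_force: 60.0
```

Run:
```python
from h import *
look('pics/c6.png');pred(env.read_state()["tcp_pos"],(0,))
```

```text
10.2 [0.5203 0.2047 0.2084] [-0.2  0.1 -4.7] [-0.03 -0.08 -0.02] 59.99156892299652
tool x axis up-tilt deg -0.0
0 topL/topR crop [[291.0, 242.0], [291.0, 93.0]] feet L,R [[51.2, 59.7], [-50.8, 59.7]]
```

View pics/c6.png

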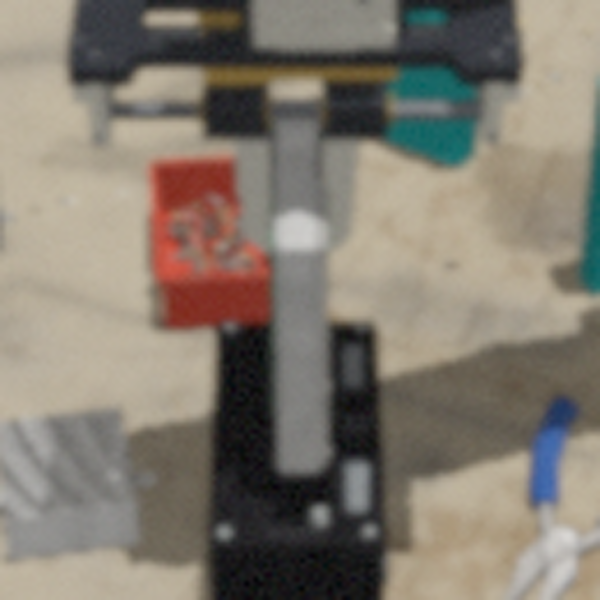

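The drive is fully out and upright over the slot: its end face runs from y≈250 to 475 in the crop and the dock rim shows below it. The tub, cooler and cutters haven't moved. Handing in.

```bash
python3 -c "
from plant import env
print(env.close_job())"
```

```text
the job is handed in; nothing more can be done
None
```

The job is handed in: I rocked the drive left end up about 1 cm, then right end up past the left, and lifted it free; it is held upright over the slot about 2 cm above the rim, with heights and tilts estimated from the camera and arm readings.

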